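# Push the retaining clip onto the sample-changer spindle

### The job

Pick up the wire retaining clip by its grip block and push it sideways into the ring groove of the upright spindle until it snaps fully home, then let go of it. The groove's exact height is not known, so feel for it, and never force the clip: a light firm push is enough once it is in the groove. Leave the jar, the tube and the bottle where they stand.

Things in the scene. Friction and masses are not known exactly. Their poses are not given: they have to be found in the camera images.
- clip: Open spring clip of 4.5 mm round steel wire, lying flat, with an upright grey plastic grip block. Origin: centre of the seat (the point that must come onto the spindle's axis), on the clip's underside; the wire's mid-plane is 2.25 mm above. x points out of the open mouth, y across, z up. The wire's cross-piece closes the back, its inner side at x = -9 mm. About 55 g.
- clip_grip (a point): Centre of the clip's grip block, at x = -40 mm, z = 18 mm in the clip's frame. The block is 24 mm (x) by 12 mm (y) by 36 mm high, from the clip's underside up: pinch it from above across its 12 mm thickness. A 20 mm long neck joins it to the wire.
- clip_mouth (a point): Middle of the clip's narrow gap, at x = 6 mm, z = 2.25 mm in the clip's frame: here the two sprung legs pinch in to an 14.4 mm gap; they flare out again to tips 25 mm apart (wire centres), ending at x = 13 mm. Pushing the legs over the groove's 18 mm core takes only about 4 to 8 N in all; they then close behind it.
- drive: Fixed drive of a sample changer: grey foot 124 x 110 x 12 mm, round housing 80 mm in diameter up to z = 46 mm, hub 48 mm in diameter up to 54 mm, splash guard 100 mm wide and 85 mm high standing 56 mm behind the axis. Origin: on the upright spindle's axis, at worktop level; z up, x towards the guard; the other side (-x) is open for the clip.
- drive_axis (a point): Point on the spindle's axis 84 mm above the drive's origin (fixed to the drive). Steel spindle, 28 mm in diameter, with one ring groove 6.5 mm high and 18 mm in diameter at its core. The spindle floats axially and is stiff to move: the groove's middle lies up to 8 mm above or below this point, not measured; the spindle's top is 23 mm above the groove's middle.
- clip_seat (a point): Centre of the clip's seat, in the wire's mid-plane (2.25 mm above the clip's origin). Pushed level at a plain part of the spindle, the clip's tips strike it with this point still 19 to 21 mm from the axis; level with the groove they go in, and the legs touch the groove's core at about 12 mm. Fully home, this point is on the axis, in the groove.
- jar: Bystander: small jar with orange screw cap, 41 mm in diameter, 53 mm high; origin under its centre.
- tube: Bystander: clear sample tube with green cap, 41 mm in diameter, 94 mm high, standing; origin under its centre.
- bottle: Bystander: white bottle with screw cap, 50 mm in diameter, 100 mm high; origin under its centre.

How it is judged (in metres and radians):
On the way:
1. the clip is lifted clear of the worktop (height (world z) of clip above 0.04 m), for 0.2 s.
At the end, for the whole second after the job is handed in: The clip is in the groove and fully home: its seat centre within 2 mm of the spindle's axis, 69 to 93 mm above the worktop, within 0.2 rad of level, at rest and let go (horizontal distance between clip and drive below 0.002 m and z of clip in the frame of drive between 0.069 and 0.093 m and angle between clip's own z axis and vertical below 0.2 rad and linear speed of clip below 0.02 m/s); the robot touches nothing.
It fails at once if the clip is forced: it presses on the drive or spindle with more than 25 N (contact force between clip and drive above 25 N).
It fails at once if the gripper or arm bumps the drive or spindle with more than 15 N (contact force between any of the arm, the fingers and drive above 15 N).
It fails at once if a bystander is pushed more than 20 mm or tipped (distance of any of jar, tube, bottle from where it was at the start of the episode above 0.02 m or angle between any of jar, tube, bottle's own z axis and vertical above 0.3 rad).
It also fails if it takes over 72 s, if anything falls off the work surface, if the arm or the gripper's body presses on something with over 40 N, if the wrist force passes 120 N, or if a joint passes its speed limit or range.

### The arm

A 6-joint arm with a two-finger parallel gripper is mounted at the origin on a cart in front of the work surface, level with it; the furniture and walls round the work are solid. World frame = base frame: x ahead of the robot, y to its left, z up, the work surface at z = 0. Lengths are in mm, angles in rad, forces in N, time in s.
With the tool pointing down it reaches from about 275 to 1000 mm from the base axis. Payload 8.4 kg.
Tool frame: the origin (TCP) lies between the finger pads; the fingertips stand r.nose_length ahead of it and the grasp point (between the pads) lies 8 mm behind it (r.nose_length is the distance from the TCP to the fingertips, in mm); y points along the fingers, x is the direction in which the jaws open and shut, and the axes are right-handed (so a half turn about y gives the same grasp; the last joint's range is limited). The gripper opens to 85 mm and grips with 20 to 120 N. Pads are 22 mm wide; open, the fingers measure 114 mm over their backs; the gripper's body (76 mm by 85 mm) begins 54 mm behind the grasp point. The pads swing forward as they close: fully open they stand 13 mm farther back than shut.
Start: joints at [-1.159, 0.353, 1.633, -0, 1.155, -0.002], TCP at [251.306, -572.253, 242.281] pointing down, gripper open.
Joint ranges: [-2.63, 2.63], [-0.92, 2.1], [0.06, 2.66], [-1.3, 4.44], [0, 2.69], [-3.02, 3.02]. Speed limits (rad/s): [2.22, 2.22, 2.79, 3.14, 3.14, 3.14].

### API

Orientations are given as [roll, pitch, yaw] about the fixed x, y, z axes, in that order (R = Rz(yaw) Ry(pitch) Rx(roll)).
In Python, from rig import r, cams, order gives the robot as it stands. The module is installed in compiled form; this text tells all that it offers.
- The arm moves only by the shell command python3 -m crank 'ROWS' [FORCE]. ROWS is JSON, a list of rows, each a list of 7 numbers: the turn, a rotation vector about the tool's x, y, z in degrees, then the shift along the tool's x, y, z in cm, then the opening, from -1 (shut) to 1 (fully open). A call has exactly 10 rows; each row shifts and turns the pose as measured when the row begins, along the tool's axes as they then stand; what a row does not reach is not made up. A row lasts 1/12 s, in which the tool goes at most 41.7 mm and 7.16 degrees, less where a joint would pass 70% of its speed; a pose out of reach is approached as far as the arm can. A call with a gripper value outside its range is refused whole. The fingers move at their own pace and stop on an object; FORCE is the grip in N (left out, the last holds). Time passes only in rows, so rows that do not move let the fingers close, or fill a call up. It gives the time, the measured TCP pose, the force and the opening at its end, in the units of the state.
- r.sense(): the state, without advancing time (a new reading comes with each control period).
- cams.grab_frame(name): name is "scene" or "top"; returns the picture (480x640x3 uint8, blue, green, red); there is no depth.
- cams.camera_info(name): a dict with "intrinsics" (3x3 intrinsics, pixels), "view" (4x4, takes a point from world to camera coordinates). Camera axes: x right, y up, looking along -z (the intrinsics and any distortion apply to the point x, -y, -z); pixel columns grow to the right and rows downward; lengths in mm; the calibration is good to about 2 mm. A picture is of the moment at which its call begins. camera_info takes no time and is no camera call.
- order.sign_off(): hands the job in, once; it reports no verdict.
The state is a dict: "clock": time; "qpos": joint angles; "qvel": joint speeds; "joint_efforts": joint torques, N m; "eef_pos": TCP position; "tcp_rot": TCP orientation; "contact_force": force on the tool from outside, world axes, zero at the start; "wrist_torque": the same for the moment, N m; "opening": opening from 0.0 (shut) to 1.0 (fully open).
Only numpy, scipy, OpenCV 4.12 (cv2) and the standard library are available. Lean on these libraries where they do the work, as an engineer would, in place of code of your own. Each camera call takes 0.05 s, during which the arm holds its last target.

## Working session

There is one attempt and no reset: what is moved stays moved. The work goes in short steps, Python scripts to look and compute and a shell command to move; the robot and the scene stay as the last step left them, time stands still between calls to the robot, and variables do not carry over. Pictures are saved under pics/ and viewed, and the job is handed in when it is done.

```bash
mkdir -p pics; ls; python3 - <<'E'
from rig import r,cams,order
import cv2,numpy as np
for n in("scene","top"):
    cv2.imwrite(f"pics/{n}0.png",cams.grab_frame(n))
    i=cams.camera_info(n);print(n,i)
print(r.sense(),r.nose_length)
E
```

```text
pics
scene {'intrinsics': array([[624.04919271,   0.        , 318.30780278],
       [  0.        , 624.04919271, 241.9162964 ],
       [  0.        ,   0.        ,   1.        ]]), 'view': array([[-6.64482057e-01, -7.47181047e-01,  1.35675484e-02,
         2.93314681e+02],
       [ 5.14914869e-01, -4.44614708e-01,  7.32925944e-01,
        -3.53344701e+02],
       [-5.41596043e-01,  4.94002271e-01,  6.80173127e-01,
        -8.19838691e+02],
       [ 0.00000000e+00,  0.00000000e+00,  0.00000000e+00,
         1.00000000e+00]])}
top {'intrinsics': array([[542.59563885,   0.        , 326.18164157],
       [  0.        , 542.59563885, 244.7436366 ],
       [  0.        ,   0.        ,   1.        ]]), 'view': array([[-2.35072921e-03, -9.99800109e-01,  1.98548889e-02,
        -6.85478067e+01],
       [ 9.97683345e-01, -9.94918744e-04,  6.80217109e-02,
        -5.06301667e+02],
       [-6.79883600e-02,  1.99687926e-02,  9.97486256e-01,
        -1.05706649e+03],
       [ 0.00000000e+00,  0.00000000e+00,  0.00000000e+00,
         1.00000000e+00]])}
{'clock': 0.1, 'qpos': array([-1.15940151e+00,  3.53562789e-01,  1.63406200e+00,  1.78740386e-05,
        1.15515358e+00, -2.38432778e-03]), 'qvel': array([-0.00127391, -0.00225342, -0.0019508 ,  0.00068679, -0.00102471,
        0.00032055]), 'joint_efforts': array([-2.27887685e-03, -6.06357694e+01, -3.42819393e+01, -1.43764182e-04,
        3.84537314e-03, -3.44415866e-06]), 'eef_pos': array([ 251.14971523, -571.8832755 ,  241.64582453]), 'tcp_rot': array([-1.57077716e+00,  1.18567826e-03, -1.15702440e+00]), 'contact_force': array([-0.30279072, -0.32612267,  0.1845749 ]), 'wrist_torque': array([ 0.04104959, -0.03116815, -0.01826002]), 'opening': 0.9983334754249594} 11.0
```

View pics/scene0.png

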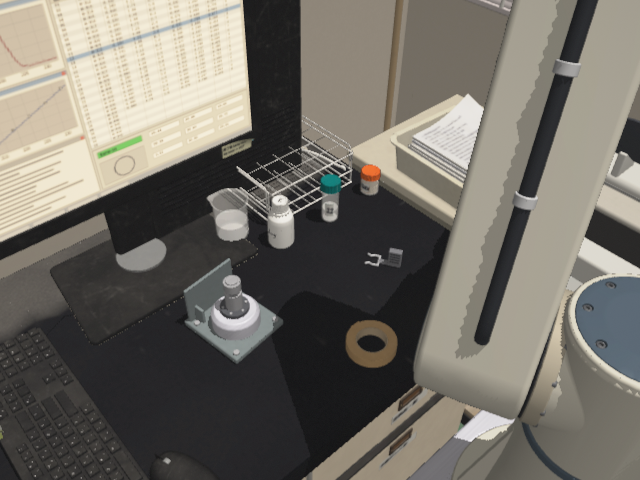

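View pics/top0.png

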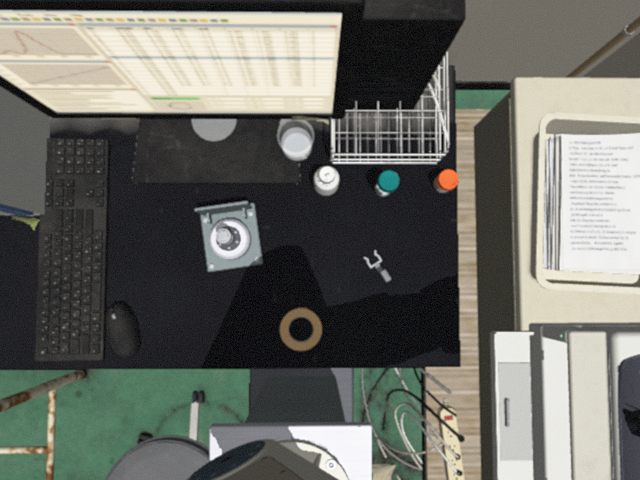

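The scene picture shows the drive (spindle top about 233,281), and the clip (wire about 375,260, block about 396,257). In the top view the clip is about (375,262) with its block near (387,277), and the spindle top is about (222,232). Next I'll zoom in to measure these.

```bash
python3 - <<'E'
import cv2,numpy as np
t=cv2.imread("pics/top0.png");s=cv2.imread("pics/scene0.png")
def crop(im,x,y,w,h,f):return cv2.resize(im[y:y+h,x:x+w],None,fx=f,fy=f,interpolation=cv2.INTER_CUBIC)
a=crop(t,355,240,50,50,8);b=crop(t,195,195,75,80,5)
c=crop(s,355,240,50,40,8);d=crop(s,175,255,115,105,4)
def stack(p,q):
    h=max(p.shape[0],q.shape[0]);o=np.zeros((h,p.shape[1]+q.shape[1],3),np.uint8)
    o[:p.shape[0],:p.shape[1]]=p;o[:q.shape[0],p.shape[1]:]=q;return o
cv2.imwrite("pics/z1.png",stack(a,b));cv2.imwrite("pics/z2.png",stack(c,d)[:600,:])
print(stack(c,d).shape)
E
```

```text
(420, 860, 3)
```

View pics/z1.png

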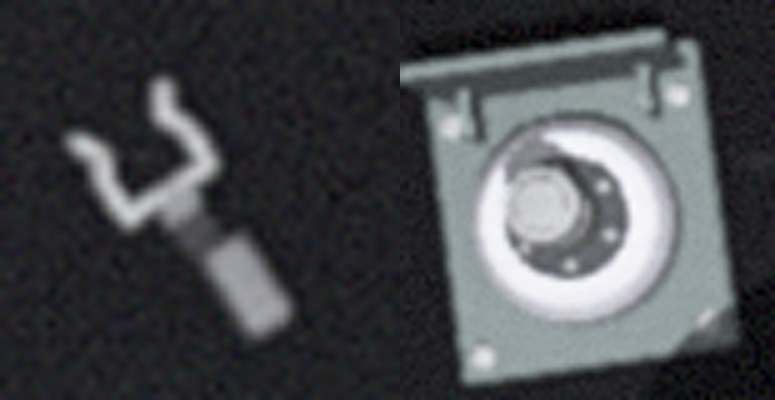

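```bash
python3 - <<'E'
import cv2
z=cv2.imread("pics/z2.png");print(z.shape);cv2.imwrite("pics/z3.png",z[:,:800]) 
E
```

```text
(420, 860, 3)
```

View pics/z3.png

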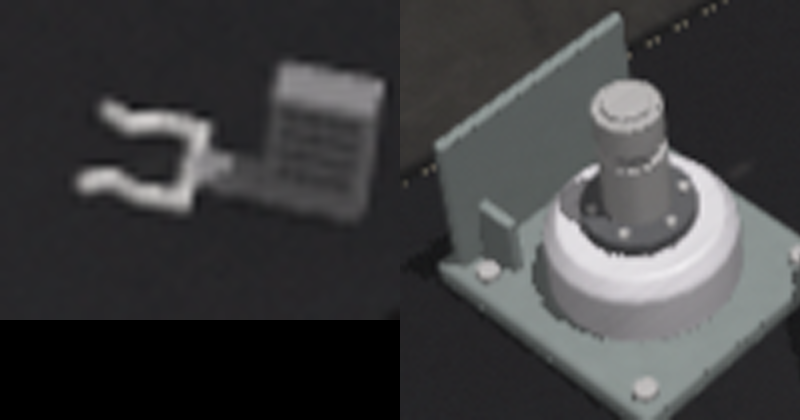

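```bash
cat > h.py <<'E'
import numpy as np
from rig import cams
I={n:cams.camera_info(n) for n in("scene","top")}
def proj(n,P):
    P=np.atleast_2d(np.array(P,float));V=I[n]["view"];K=I[n]["intrinsics"]
    c=P@V[:3,:3].T+V[:3,3];p=np.c_[c[:,0],-c[:,1],-c[:,2]]@K.T
    return p[:,:2]/p[:,2:]
def ray(n,uv,z):
    V=I[n]["view"];K=I[n]["intrinsics"];d=np.linalg.inv(K)@[uv[0],uv[1],1];d=np.array([d[0],-d[1],-d[2]])
    R=V[:3,:3];o=-R.T@V[:3,3];d=R.T@d;return o+d*(z-o[2])/d[2]
def zm(u,v,x0,y0,f):return np.array([x0+(u+.5)/f-.5,y0+(v+.5)/f-.5])
def pl(x,y,a,P):
    P=np.array(P,float);c,s=np.cos(a),np.sin(a);return np.c_[x+c*P[:,0]-s*P[:,1],y+s*P[:,0]+c*P[:,1],P[:,2]]
E
python3 - <<'E'
from h import *
from scipy.optimize import least_squares
T=lambda u,v:zm(u,v,355,240,8);S=T
tp=np.array([[-52,6,36],[-28,6,36],[-28,-6,36],[-52,-6,36]])
# image orientation: mouth up-left in top; +x world up, +y world left
obs=[("top",T(205,258),[-28,6,36]),("top",T(238,232),[-28,-6,36]),("top",T(297,308),[-52,-6,36]),("top",T(250,340),[-52,6,36]),
("top",T(163,90),[12.5,-12.5,2.25]),("top",T(78,140),[12.5,12.5,2.25]),("top",T(210,165),[-11.25,-11.25,2.25]),("top",T(130,220),[-11.25,11.25,2.25]),
("scene",S(272,100),[-28,6,36]),("scene",S(283,62),[-28,-6,36]),("scene",S(385,80),[-52,-6,36]),("scene",S(380,112),[-52,6,36]),
("scene",S(108,107),[12.5,-12.5,2.25]),("scene",S(88,184),[12.5,12.5,2.25])]
def f(p,o=obs):return np.concatenate([proj(n,pl(*p,[q]))[0]-uv for n,uv,q in o])
for o in (obs,obs[:8],obs[8:]):
    s=least_squares(f,[540,-190,.5],args=(o,),loss="soft_l1");print(s.x,np.degrees(s.x[2]));print(f(s.x,o).reshape(-1,2).round(1).tolist())
# spindle
a=zm(143,203,195,195,5);b=zm(228,103,175,255,4)
g=least_squares(lambda P:np.r_[proj("top",P)[0]-a,proj("scene",P)[0]-b],[580,100,107]);print("top of spindle",g.x,g.fun)
for nm,uv in dict(BL=(65,385),BR=(338,345)).items():print(nm,ray("top",zm(*uv,195,195,5),12))
for uv in [(0,72),(265,32),(270,42)]:print("guard",ray("top",zm(*uv,195,195,5),85))
print("BL scene",ray("scene",zm(247,418,175,255,4),12),"L",ray("scene",zm(42,265,175,255,4),12))
print("hub",ray("top",zm(177,218,195,195,5),46))
for n,uv,h,nm in [("top",(326,180),0,"bottle"),("top",(388,181),94,"tube"),("top",(447,180),53,"jar"),("scene",(330,183),94,"tube"),("scene",(370,172),53,"jar"),("scene",(280,201),100,"bottle")]:print(nm,ray(n,uv,h))
E
```

```text
[ 477.7393307  -164.48387592 -125.09732846] -7167.548948841394
[[0.2, 0.6], [1.3, 0.5], [0.6, 1.4], [1.3, 0.8], [0.3, -0.0], [0.5, 0.4], [0.3, 0.9], [0.9, 0.0], [-1.2, -0.6], [-1.3, -0.2], [-1.0, 0.2], [-1.6, 0.6], [-1.6, 0.7], [-2.1, 0.1]]
[ 478.87253458 -163.1948132  -118.81442663] -6807.565190908576
[[-0.4, 0.0], [0.6, -0.0], [-0.1, 0.9], [0.7, 0.2], [-0.4, -0.6], [-0.2, -0.2], [-0.4, 0.3], [0.2, -0.5]]
[ 509.87534194 -196.18696935    0.56187903] 32.19329706759198
[[-2.0, -17.3], [-2.0, -16.7], [-2.1, -16.4], [-2.7, -16.3], [-1.7, -15.5], [-2.2, -16.7]]
top of spindle [516.14187872 117.1498892  109.51625593] [ 0.77195492  0.70264816 -0.88820294 -0.12917499]
BL [453.60899355 165.07748487  12.        ]
BR [469.24147233  57.46091722  12.        ]
guard [568.37492439 176.13895061  85.        ]
guard [583.40554582  78.1134934   85.        ]
guard [579.65398678  76.22871475  85.        ]
BL scene [452.62432712 161.89908559  12.        ] L [570.86467561 179.86868648  12.        ]
hub [517.07691083 116.23774882  46.        ]
bottle [639.19603746 -69.69543301   0.        ]
tube [ 619.70836572 -183.14158424   94.        ]
jar [ 629.50615535 -303.51802844   53.        ]
tube [ 612.66297444 -180.09006121   94.        ]
jar [ 625.39988416 -303.73211616   53.        ]
bottle [626.53177686 -70.31019814 100.        ]
```

```bash
cat >> h.py <<'E'
from scipy.spatial.transform import Rotation as Ro
from rig import r
def need(tgt,yawdeg):
    s=r.sense();R=Ro.from_euler("xyz",s["tcp_rot"]);
    a=np.radians(yawdeg);T=Ro.from_euler("xyz",[-np.pi/2,0,a])
    print("t",s["clock"].__round__(2),"pos",s["eef_pos"].round(1),"rot",np.degrees(s["tcp_rot"]).round(2),"open",round(s["opening"],3),"F",s["contact_force"].round(1))
    print("shift cm",(R.inv().apply(np.array(tgt)-s["eef_pos"])/10).round(2),"turn deg",np.degrees((R.inv()*T).as_rotvec()).round(2),"after-turn shift",(T.inv().apply(np.array(tgt)-s["eef_pos"])/10).round(2))
E
python3 -m crank '[[0,0,0,-2.6,0,3.1,1],[0,0,0,-2.6,0,3.1,1],[0,0,0,-2.6,0,3.1,1],[0,0,0,-2.6,0,3.1,1],[0,0,0,-2.6,0,3.1,1],[0,0,0,-2.6,0,3.1,1],[0,0,0,-2.6,0,3.1,1],[0,0,0,-2.6,0,3.1,1],[0,0,0,-2.6,0,3.1,1],[0,0,0,0,0,0,1]]'
python3 -c "
from h import *
need([444.5,-185.2,120],-57.6)"
```

```text
clock: 0.93
eef_pos: [414.5, -235.2, 237.9]
tcp_rot: [-1.572, 0.004, -1.164]
contact_force: [-0.4, -0.4, 0.2]
opening: 1.004
t 0.93 pos [ 414.5 -235.2  237.9] rot [-90.07   0.24 -66.72] open 1.004 F [-0.4 -0.4  0.2]
shift cm [-3.36 11.8   4.74] turn deg [ 0.05 -9.12 -0.25] after-turn shift [-2.61 11.79  5.21]
```

```bash

python3 -m crank '[[0,-4.5,0,-0.5,1.5,0.9,1],[0,-4.5,-0.2,-0.5,1.5,0.9,1],[0,0,0,-0.5,1.5,0.9,1],[0,0,0,-0.4,1.5,0.9,1],[0,0,0,-0.3,1.5,0.7,1],[0,0,0,-0.3,1.5,0.5,1],[0,0,0,0,1.5,0,1],[0,0,0,0,1.0,0,1],[0,0,0,0,0,0,1],[0,0,0,0,0,0,1]]'
python3 -c "
from h import *
need([444.5,-185.2,60],-57.6)
import cv2
for n in('scene','top'):cv2.imwrite('pics/%s1.png'%n,cams.grab_frame(n))
a=cv2.imread('pics/scene1.png')[190:310,310:470];b=cv2.imread('pics/top1.png')[215:315,340:420]
cv2.imwrite('pics/m1.png',np.hstack([cv2.resize(a,(440,330)),cv2.resize(b,(264,330))]))
print(proj('scene',[[444.5,-185.2,36],[444.5,-185.2,100]]))
"
```

```text
clock: 1.77
eef_pos: [445.3, -184.5, 117.8]
tcp_rot: [-1.572, 0.0, -0.991]
contact_force: [-0.0, -0.3, -0.1]
opening: 1.001
t 1.77 pos [ 445.3 -184.5  117.8] rot [-90.09   0.   -56.77] open 1.001 F [-0.  -0.3 -0.1]
shift cm [ 0.01  5.79 -0.09] turn deg [ 0.09  0.83 -0.  ] after-turn shift [ 0.02  5.78 -0.1 ]
[[394.02886647 250.6258268 ]
 [397.56938201 223.97271887]]
```

View pics/m1.png

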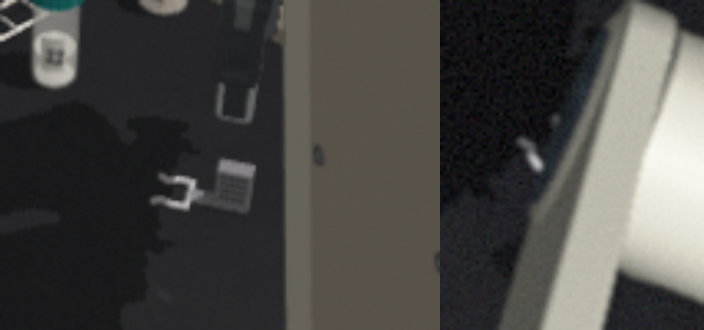

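The scene picture shows the open gripper straight above the block: finger about (396,228), block about (395,258). The top view is blocked by the arm. I'll descend.

```bash

python3 -m crank '[[0,0.8,0,0,1.5,-0.1,1],[0,0,0,0,1.5,0,1],[0,0,0,0,1.5,0,1],[0,0,0,0,1.5,0,1],[0,0,0,0,1.5,0,1],[0,0,0,0,1.0,0,1],[0,0,0,0,0.6,0,1],[0,0,0,0,0.4,0,1],[0,0,0,0,0.2,0,1],[0,0,0,0,0,0,1]]'
python3 -c "
from h import *
need([444.5,-185.2,16],-57.6)
import cv2
cv2.imwrite('pics/m2.png',cv2.resize(cams.grab_frame('scene')[190:310,340:440],(600,720))[:600])
"
```

```text
clock: 2.7
eef_pos: [452.2, -190.7, 26.2]
tcp_rot: [-1.562, -0.015, -1.009]
contact_force: [0.3, -0.8, 0.4]
opening: 1.0
t 2.7 pos [ 452.2 -190.7   26.2] rot [-89.48  -0.89 -57.8 ] open 1.0 F [ 0.3 -0.8  0.4]
shift cm [-0.89  1.   -0.37] turn deg [-0.52 -0.19  0.89] after-turn shift [-0.88  1.02 -0.36]
```

View pics/m2.png

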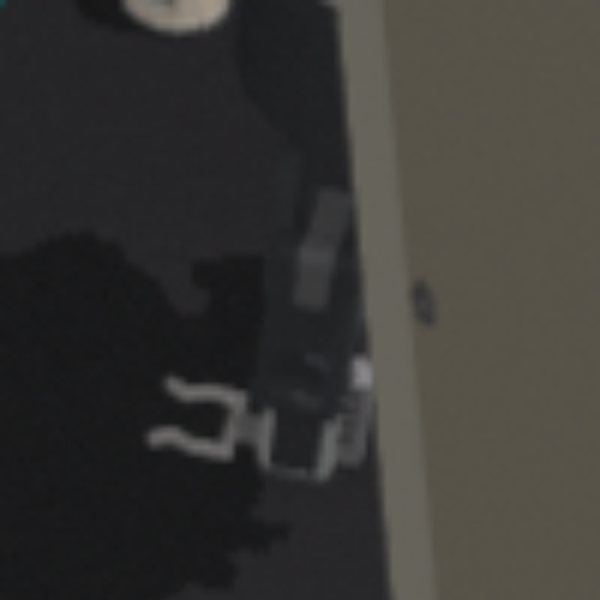

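The fingers straddle the block, with the near finger at about (390,265). The pose has drifted about 9 mm sideways, so I'll correct that and go down to grip height.

```bash

python3 -m crank '[[-0.3,-0.1,0.5,-0.4,0.2,-0.15,1],[-0.2,0,0.3,-0.3,0.2,-0.1,1],[0,0,0,-0.2,0.2,-0.1,1],[0,0,0,0,0.2,0,1],[0,0,0,0,0.1,0,1],[0,0,0,0,0.1,0,1],[0,0,0,0,0,0,1],[0,0,0,0,0,0,1],[0,0,0,0,0,0,1],[0,0,0,0,0,0,1]]'
python3 -c "
from h import *
need([444.5,-185.2,16],-57.6)
"
```

```text
clock: 3.58
eef_pos: [445.0, -184.7, 17.1]
tcp_rot: [-1.57, -0.003, -1.006]
contact_force: [-0.2, -0.3, -0.4]
opening: 0.997
t 3.58 pos [ 445.  -184.7   17.1] rot [-89.93  -0.16 -57.66] open 0.997 F [-0.2 -0.3 -0.4]
shift cm [ 0.01  0.11 -0.06] turn deg [-0.07 -0.06  0.16] after-turn shift [ 0.01  0.11 -0.06]
```

```bash

python3 -m crank '[[0,0,0,0,0.05,-0.05,-1],[0,0,0,0,0,0,-1],[0,0,0,0,0,0,-1],[0,0,0,0,0,0,-1],[0,0,0,0,0,0,-1],[0,0,0,0,0,0,-1],[0,0,0,0,0,0,-1],[0,0,0,0,0,0,-1],[0,0,0,0,0,0,-1],[0,0,0,0,0,0,-1]]' 60
python3 -c "
from h import *
need([444.5,-185.2,16],-57.6)
"
```

```text
clock: 4.42
eef_pos: [444.7, -185.2, 16.8]
tcp_rot: [-1.569, -0.003, -1.006]
contact_force: [-0.4, -1.2, 0.9]
opening: 0.132
t 4.42 pos [ 444.7 -185.2   16.8] rot [-89.91  -0.18 -57.67] open 0.132 F [-0.4 -1.2  0.9]
shift cm [-0.01  0.08 -0.02] turn deg [-0.09 -0.07  0.18] after-turn shift [-0.01  0.08 -0.02]
```

```bash

python3 -m crank '[[0,0,0,0,-0.5,0,-1],[0,0,0,0,-1.0,0,-1],[0,0,0,0,-1.5,0,-1],[0,0,0,0,-1.5,0,-1],[0,0,0,0,-1.5,0,-1],[0,0,0,0,-1.5,0,-1],[0,0,0,0,-1.5,0,-1],[0,0,0,0,-1.5,0,-1],[0,0,0,0,-0.5,0,-1],[0,0,0,0,0,0,-1]]'
python3 -c "
from h import *
need([417,102,140],-81.5)
"
```

```text
clock: 5.25
eef_pos: [443.4, -184.6, 137.2]
tcp_rot: [-1.569, -0.003, -1.007]
contact_force: [0.5, -0.2, -0.5]
opening: 0.13
t 5.25 pos [ 443.4 -184.6  137.2] rot [-89.91  -0.18 -57.67] open 0.13 F [ 0.5 -0.2 -0.5]
shift cm [-25.62  -0.34  13.1 ] turn deg [-0.12 23.83  0.16] after-turn shift [-28.73  -0.28   1.63]
```

```bash

python3 -m crank '[[0,4,0,-1.5,0,0.5,-1],[0,4,0,-2,0,0.6,-1],[0,4,0,-2.4,0,0.5,-1],[0,4,0,-2.4,0,0.2,-1],[0,4,0,-2.4,0,0.2,-1],[0,4,0,-2.4,0,0.1,-1],[0,0,0,-2.4,0,0.1,-1],[0,0,0,-2.4,0,0,-1],[0,0,0,-2,0,0,-1],[0,0,0,-1.5,0,0,-1]]'
python3 -c "
from h import *
need([417,102,140],-81.5)
"
```

```text
clock: 6.08
eef_pos: [402.0, 33.9, 133.3]
tcp_rot: [-1.57, -0.004, -1.453]
contact_force: [0.4, -0.4, -0.7]
opening: 0.13
t 6.08 pos [402.   33.9 133.3] rot [-89.96  -0.2  -83.28] open 0.13 F [ 0.4 -0.4 -0.7]
shift cm [-6.59 -0.69  2.29] turn deg [-0.04 -1.78  0.21] after-turn shift [-6.52 -0.67  2.49]
```

```bash

python3 -m crank '[[0,-1,0,-1.6,-0.1,0.5,-1],[0,-0.8,0.2,-1.6,-0.1,0.5,-1],[0,0,0,-1.6,-0.1,0.5,-1],[0,0,0,-1,-0.1,0.5,-1],[0,0,0,-0.5,-0.1,0.3,-1],[0,0,0,-0.3,-0.1,0.2,-1],[0,0,0,0,0,0,-1],[0,0,0,0,0,0,-1],[0,0,0,0,0,0,-1],[0,0,0,0,0,0,-1]]'
python3 -c "
from h import *
need([417,102,101],-81.5)
import cv2
a=cams.grab_frame('scene');b=cams.grab_frame('top')
cv2.imwrite('pics/scene3.png',a);cv2.imwrite('pics/top3.png',b)
cv2.imwrite('pics/m3.png',np.hstack([cv2.resize(a[230:370,170:310],(420,420)),cv2.resize(b[180:300,180:290],(385,420))]))
"
```

```text
clock: 6.92
eef_pos: [413.0, 107.2, 135.3]
tcp_rot: [-1.578, -0.0, -1.417]
contact_force: [-0.5, -0.6, -0.0]
opening: 0.134
t 6.92 pos [413.  107.2 135.3] rot [-9.044e+01 -2.000e-02 -8.117e+01] open 0.134 F [-0.5 -0.6 -0. ]
shift cm [0.57 3.42 0.34] turn deg [0.44 0.33 0.02] after-turn shift [0.57 3.43 0.31]
```

View pics/m3.png

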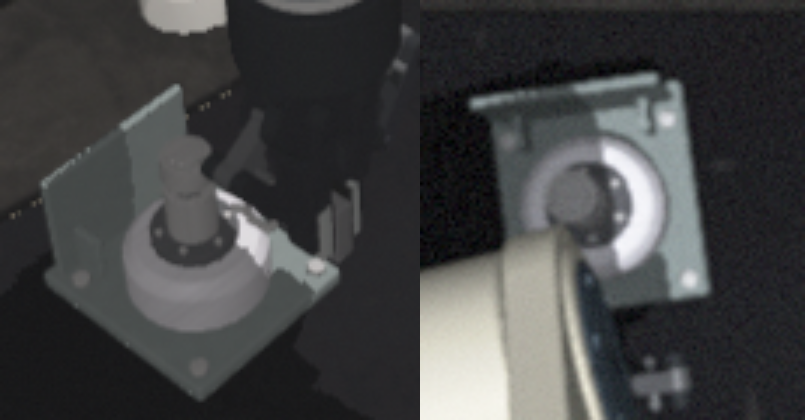

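The scene view (left) shows the spindle at about (233,290) with the clip in hand to its right at about (253,302). The arm hides the clip in the top view. I'll lower it to the estimated groove height and compare the two in the scene image.

```bash

python3 -m crank '[[0.2,0.2,0,0.2,0.6,0.1,-1],[0.1,0.1,0,0.2,0.6,0.1,-1],[0,0,0,0.1,0.6,0.1,-1],[0,0,0,0,0.6,0,-1],[0,0,0,0,0.5,0,-1],[0,0,0,0,0.3,0,-1],[0,0,0,0,0.2,0,-1],[0,0,0,0,0,0,-1],[0,0,0,0,0,0,-1],[0,0,0,0,0,0,-1]]'
python3 -c "
from h import *
need([417,102,101],-81.5)
import cv2
a=cams.grab_frame('scene')
for i in range(3):a=a
cv2.imwrite('pics/scene4.png',a)
c=cv2.resize(a[260:340,190:290],(800,640),interpolation=cv2.INTER_CUBIC)[:600]
cv2.imwrite('pics/m4.png',cv2.convertScaleAbs(c,alpha=1.8,beta=-10))
"
```

```text
clock: 7.85
eef_pos: [416.4, 101.2, 96.6]
tcp_rot: [-1.574, -0.001, -1.424]
contact_force: [0.2, 0.8, 0.0]
opening: 0.134
t 7.85 pos [416.4 101.2  96.6] rot [-9.021e+01 -3.000e-02 -8.160e+01] open 0.134 F [0.2 0.8 0. ]
shift cm [-0.07 -0.44  0.07] turn deg [ 0.21 -0.1   0.03] after-turn shift [-0.07 -0.44  0.07]
```

View pics/m4.png

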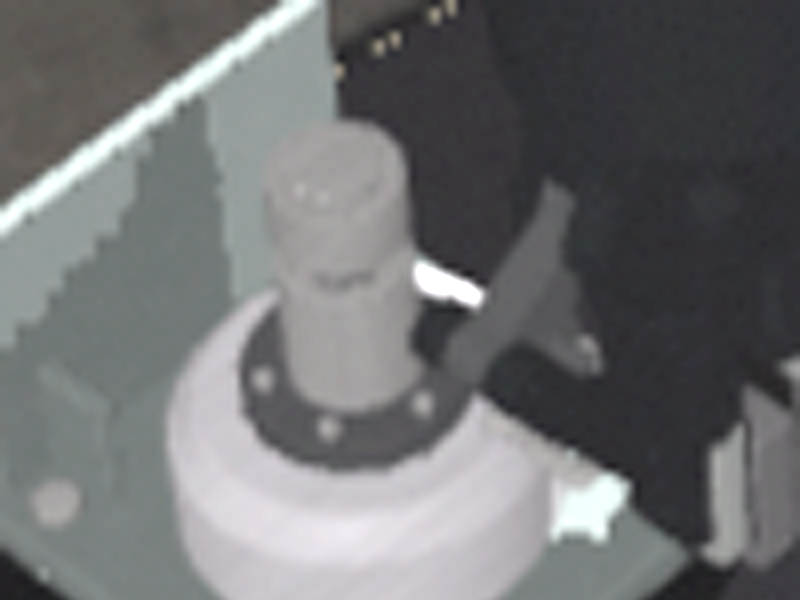

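```bash
python3 - <<'E'
from h import *
import cv2
s=r.sense();p=s["eef_pos"];a=np.radians(8.4)
o=[p[0]+40*np.cos(a),p[1]+40*np.sin(a)]
wire=[[13,12.5],[6,9.45],[0,11.25],[-11.25,11.25],[-11.25,-11.25],[0,-11.25],[6,-9.45],[13,-12.5]]
W=pl(o[0],o[1],a,[[x,y,p[2]-16.8+2.25] for x,y in wire])
B=pl(o[0],o[1],a,[[x,y,z+p[2]-16.8] for z in(0,36) for x,y in((-52,6),(-28,6),(-28,-6),(-52,-6))])
f=8
im=cv2.imread("pics/scene4.png")[250:350,200:300];im=cv2.convertScaleAbs(cv2.resize(im,None,fx=6,fy=6,interpolation=cv2.INTER_CUBIC),alpha=3,beta=-20)
im0=im.copy()
q=lambda P:(((proj("scene",P)-[200,250])+.5)*6-.5).astype(int)
cv2.polylines(im,[q(W)],False,(0,0,255),1);cv2.polylines(im,[q(B[:4])],True,(0,255,0),1);cv2.polylines(im,[q(B[4:])],True,(0,255,255),1)
# spindle
th=np.linspace(0,2*np.pi,40)
for R,z,c in((14,109.5,(255,0,0)),(14,86.5+3.25,(255,0,255)),(14,86.5-3.25,(255,0,255)),(24,54,(255,255,0))):
    cv2.polylines(im,[q(np.c_[516.1+R*np.cos(th),117.1+R*np.sin(th),0*th+z])],True,c,1)
cv2.imwrite("pics/m5.png",im);cv2.imwrite("pics/m5b.png",im0)
E
```

```text
(no output)
```

View pics/m5.png

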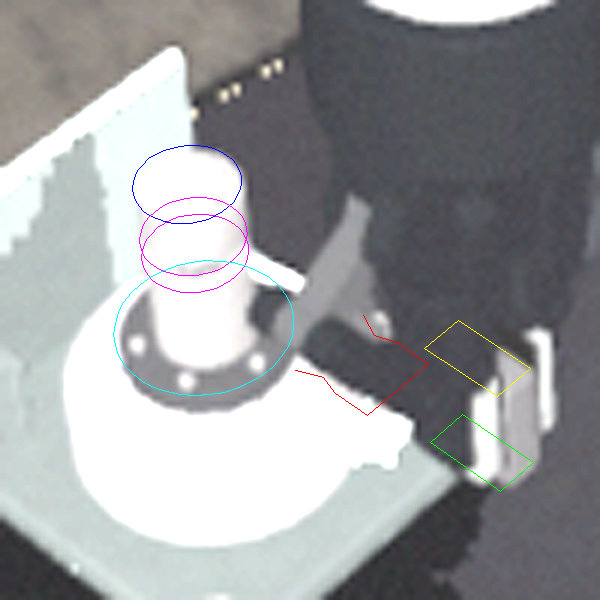

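View pics/m5b.png

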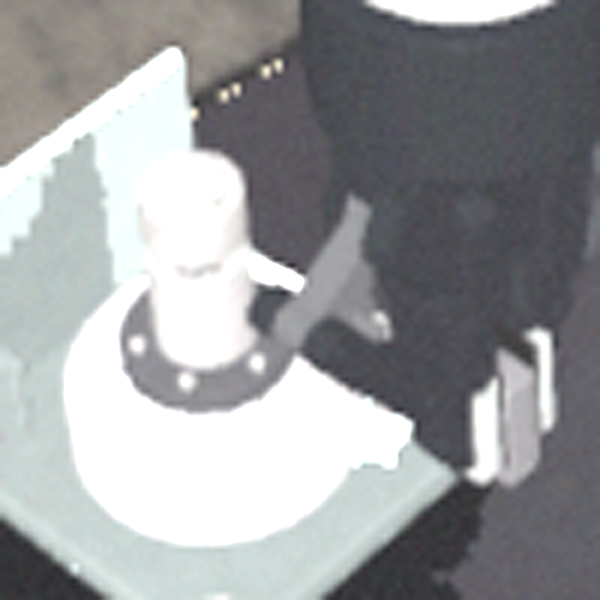

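```bash
python3 - <<'E'
import cv2,numpy as np
for n in ("scene4","scene3"):
    im=cv2.imread(f"pics/{n}.png")
    c=im[200:350,190:340] if n=="scene4" else im[200:350,190:340]
    c=(255*(c/255.)**0.5).astype(np.uint8)
    cv2.imwrite(f"pics/{n}g.png",cv2.resize(c,(600,600),interpolation=cv2.INTER_CUBIC))
E
```

```text
(no output)
```

View pics/scene4g.png

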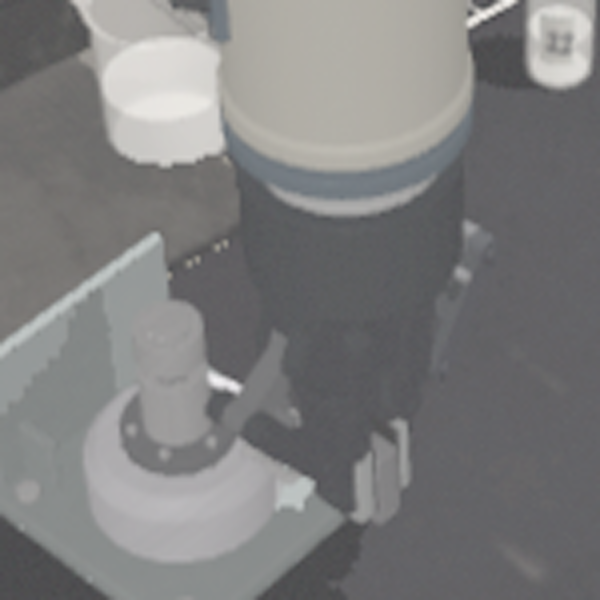

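View pics/scene3g.png

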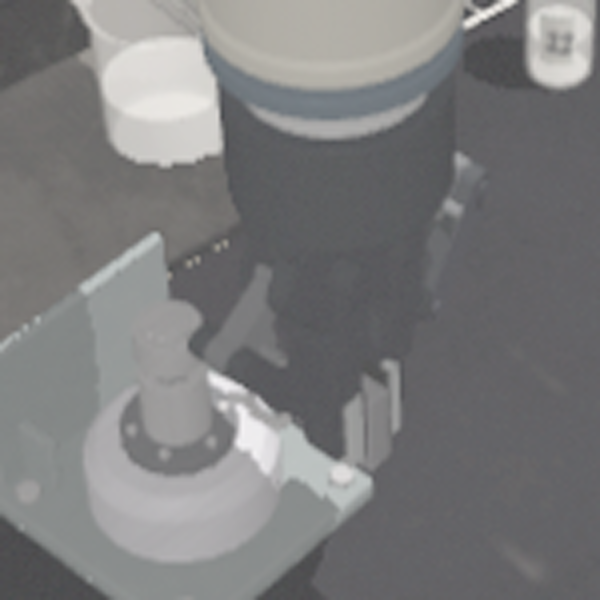

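```bash
python3 - <<'E'
from h import *
import cv2
im=cv2.imread("pics/scene0.png")[268:328,215:255]
a=cv2.resize(im,None,fx=10,fy=10,interpolation=cv2.INTER_NEAREST)
b=cv2.resize(im,None,fx=10,fy=10,interpolation=cv2.INTER_CUBIC)
q=lambda P:(((proj("scene",P)-[215,268])+.5)*10-.5).astype(int)
th=np.linspace(0,2*np.pi,60)
dx=0
for R,z,c in((14,109.5,(255,0,0)),(14,89.75,(255,0,255)),(14,83.25,(255,0,255)),(9,83.25,(0,255,255)),(24,54,(255,255,0)),(14,54,(255,255,0))):
    cv2.polylines(b,[q(np.c_[516.1+R*np.cos(th),117.1+R*np.sin(th),0*th+z])],True,c,1)
cv2.imwrite("pics/m6.png",np.hstack([a,b]))
E
```

```text
(no output)
```

View pics/m6.png

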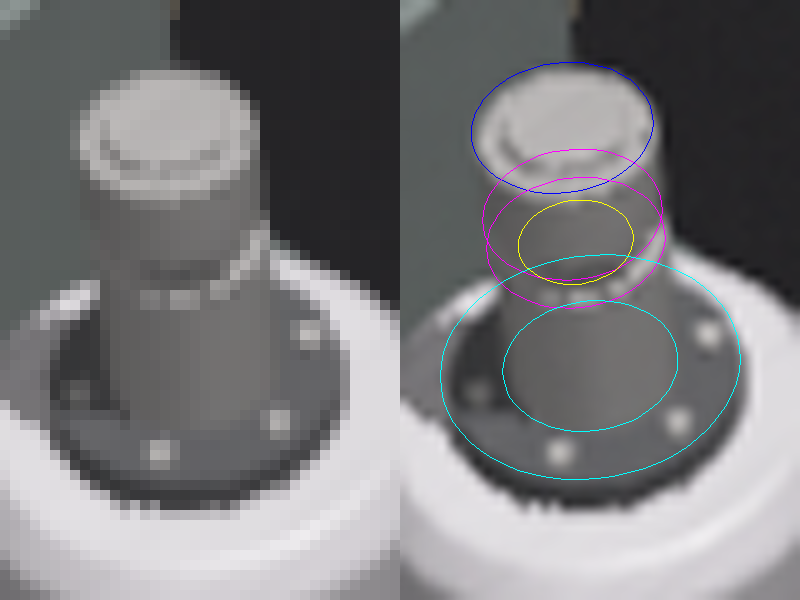

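The crops show the spindle top centred at scene (231.8,281.2) and the groove's lower rim near (232.5,297.5), so the groove is at about z 87–89. The black region hiding the wire is the near finger's linkage. The block sits where predicted. I'll move to 24 mm from the axis at a wire height of about 88.

```bash

python3 -m crank '[[-0.2,0,0,-0.15,-0.3,0.4,-1],[0,0,0,-0.1,-0.3,0.5,-1],[0,0,0,0,0,0.6,-1],[0,0,0,0,0,0.6,-1],[0,0,0,0,0,0.5,-1],[0,0,0,0,0,0.4,-1],[0,0,0,0,0,0.3,-1],[0,0,0,0,0,0.1,-1],[0,0,0,0,0,0,-1],[0,0,0,0,0,0,-1]]'
python3 -c "
from h import *
need([452.1,107.8,102.5],-81.6)
"
```

```text
clock: 8.73
eef_pos: [455.3, 110.0, 104.3]
tcp_rot: [-1.575, -0.0, -1.424]
contact_force: [0.7, 1.0, 0.0]
opening: 0.133
t 8.73 pos [455.3 110.  104.3] rot [-9.023e+01 -1.000e-02 -8.159e+01] open 0.133 F [0.7 1.  0. ]
shift cm [ 0.17  0.18 -0.35] turn deg [0.23 0.01 0.01] after-turn shift [ 0.17  0.18 -0.35]
```

```bash

python3 -m crank '[[0.2,0,0,0.1,0.1,-0.3,-1],[0,0,0,0.07,0.08,-0.1,-1],[0,0,0,0,0,0,-1],[0,0,0,0,0,0,-1],[0,0,0,0,0,0,-1],[0,0,0,0,0,0,-1],[0,0,0,0,0,0,-1],[0,0,0,0,0,0,-1],[0,0,0,0,0,0,-1],[0,0,0,0,0,0,-1]]'
cat >> h.py <<'E'
def st():
    s=r.sense();p=s["eef_pos"];a=np.radians(8.4);d=p[:2]-[515.2,117.1];e=np.array([np.cos(a),np.sin(a)]);n=np.array([-e[1],e[0]])
    F=s["contact_force"]
    print("t",round(s["clock"],2),"seat dist %.1f lat %.1f wirez %.1f"%(-(d@e)-40,d@n,p[2]-14.55),"rot",np.degrees(s["tcp_rot"]).round(2),"F push %.1f lat %.1f z %.1f"%(F[:2]@e,F[:2]@n,F[2]),"tq",s["wrist_torque"].round(2),"op",round(s["opening"],3))
E
python3 -c "
from h import *
st()"
```

```text
clock: 9.57
eef_pos: [449.8, 107.2, 102.1]
tcp_rot: [-1.572, -0.0, -1.424]
contact_force: [-0.5, -0.3, -1.5]
opening: 0.126
t 9.57 seat dist 26.2 lat -0.3 wirez 87.5 rot [-9.009e+01 -2.000e-02 -8.159e+01] F push -0.5 lat -0.2 z -1.5 tq [0.02 0.03 0.01] op 0.126
```

```bash

python3 -m crank '[[0,0,0,-0.03,-0.05,0.1,-1],[0,0,0,0,0,0.1,-1],[0,0,0,0,0,0.1,-1],[0,0,0,0,0,0.1,-1],[0,0,0,0,0,0.1,-1],[0,0,0,0,0,0.1,-1],[0,0,0,0,0,0,-1],[0,0,0,0,0,0,-1],[0,0,0,0,0,0,-1],[0,0,0,0,0,0,-1]]'
python3 -c "
from h import *
st()"
```

```text
clock: 10.4
eef_pos: [456.7, 108.6, 102.6]
tcp_rot: [-1.572, -0.0, -1.424]
contact_force: [0.1, -0.0, -1.0]
opening: 0.128
t 10.4 seat dist 19.2 lat 0.1 wirez 88.1 rot [-9.008e+01 -2.000e-02 -8.159e+01] F push 0.1 lat -0.1 z -1.0 tq [-0.04 -0.   -0.05] op 0.128
```

```bash

python3 -m crank '[[0,0,0,0,0,0.1,-1],[0,0,0,0,0,0.1,-1],[0,0,0,0,0,0,-1],[0,0,0,0,0,0,-1],[0,0,0,0,0,0,-1],[0,0,0,0,0,0,-1],[0,0,0,0,0,0,-1],[0,0,0,0,0,0,-1],[0,0,0,0,0,0,-1],[0,0,0,0,0,0,-1]]'
python3 -c "
from h import *
st()"
```

```text
clock: 11.23
eef_pos: [458.7, 108.8, 102.6]
tcp_rot: [-1.572, -0.0, -1.424]
contact_force: [-0.6, -0.9, -0.3]
opening: 0.125
t 11.23 seat dist 17.1 lat 0.1 wirez 88.1 rot [-9.009e+01 -2.000e-02 -8.159e+01] F push -0.7 lat -0.8 z -0.3 tq [0.02 0.02 0.  ] op 0.125
```

```bash

python3 -m crank '[[0,0,0,0,0,0.1,-1],[0,0,0,0,0,0.1,-1],[0,0,0,0,0,0,-1],[0,0,0,0,0,0,-1],[0,0,0,0,0,0,-1],[0,0,0,0,0,0,-1],[0,0,0,0,0,0,-1],[0,0,0,0,0,0,-1],[0,0,0,0,0,0,-1],[0,0,0,0,0,0,-1]]'
python3 -c "
from h import *
st()"
```

```text
clock: 12.07
eef_pos: [460.8, 109.2, 102.6]
tcp_rot: [-1.572, -0.0, -1.424]
contact_force: [0.3, -0.1, -1.6]
opening: 0.124
t 12.07 seat dist 14.9 lat 0.1 wirez 88.0 rot [-9.009e+01 -2.000e-02 -8.159e+01] F push 0.3 lat -0.1 z -1.6 tq [-0.03  0.03  0.01] op 0.124
```

```bash

python3 -m crank '[[0,0,0,0,0,0.1,-1],[0,0,0,0,0,0.1,-1],[0,0,0,0,0,0,-1],[0,0,0,0,0,0,-1],[0,0,0,0,0,0,-1],[0,0,0,0,0,0,-1],[0,0,0,0,0,0,-1],[0,0,0,0,0,0,-1],[0,0,0,0,0,0,-1],[0,0,0,0,0,0,-1]]'
python3 -c "
from h import *
st()
import cv2
a=cams.grab_frame('scene');cv2.imwrite('pics/scene7.png',a)
c=(255*(a[255:330,200:300]/255.)**0.5).astype(np.uint8)
cv2.imwrite('pics/m7.png',cv2.resize(c,(800,600),interpolation=cv2.INTER_CUBIC))
"
```

```text
clock: 12.9
eef_pos: [463.0, 109.5, 102.6]
tcp_rot: [-1.572, -0.0, -1.424]
contact_force: [-1.1, -0.1, -0.7]
opening: 0.13
t 12.9 seat dist 12.7 lat 0.1 wirez 88.0 rot [-9.009e+01 -2.000e-02 -8.159e+01] F push -1.1 lat 0.0 z -0.7 tq [0.02 0.04 0.01] op 0.13
```

View pics/m7.png

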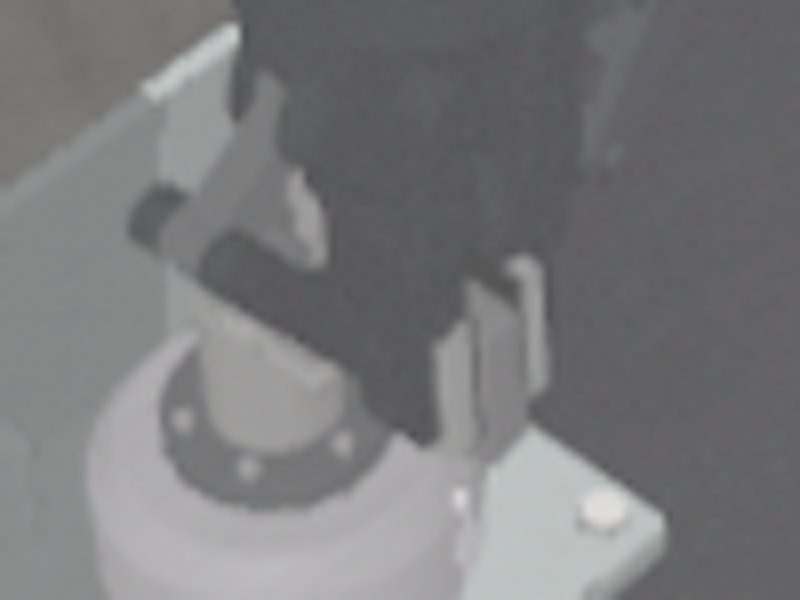

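The scene picture shows the clip's near leg from about (229,295) to (241,303), passing alongside the spindle. There is no strike, so it appears to be in the groove. I'll keep pushing gently.

```bash

python3 -m crank '[[0,0,0,0,0,0.1,-1],[0,0,0,0,0,0.1,-1],[0,0,0,0,0,0,-1],[0,0,0,0,0,0,-1],[0,0,0,0,0,0,-1],[0,0,0,0,0,0,-1],[0,0,0,0,0,0,-1],[0,0,0,0,0,0,-1],[0,0,0,0,0,0,-1],[0,0,0,0,0,0,-1]]'
python3 -c "
from h import *
st()"
```

```text
clock: 13.78
eef_pos: [464.6, 109.8, 102.5]
tcp_rot: [-1.574, -0.0, -1.424]
contact_force: [-0.4, 2.2, 0.4]
opening: 0.132
t 13.78 seat dist 11.1 lat 0.2 wirez 88.0 rot [-9.016e+01 -1.000e-02 -8.159e+01] F push -0.1 lat 2.2 z 0.4 tq [0.07 0.17 0.04] op 0.132
```

```bash

python3 -m crank '[[0,0,0,0,0,0.1,-1],[0,0,0,0,0,0,-1],[0,0,0,0,0,0,-1],[0,0,0,0,0,0,-1],[0,0,0,0,0,0,-1],[0,0,0,0,0,0,-1],[0,0,0,0,0,0,-1],[0,0,0,0,0,0,-1],[0,0,0,0,0,0,-1],[0,0,0,0,0,0,-1]]'
python3 -c "
from h import *
st()"
```

```text
clock: 14.62
eef_pos: [464.8, 109.9, 102.5]
tcp_rot: [-1.575, -0.0, -1.424]
contact_force: [-1.2, 0.6, 1.5]
opening: 0.131
t 14.62 seat dist 10.9 lat 0.2 wirez 88.0 rot [-9.025e+01 -1.000e-02 -8.159e+01] F push -1.1 lat 0.8 z 1.5 tq [0.07 0.29 0.04] op 0.131
```

```bash

python3 -m crank '[[0,0,0,0,0,0.15,-1],[0,0,0,0,0,0.15,-1],[0,0,0,0,0,0.15,-1],[0,0,0,0,0,0.15,-1],[0,0,0,0,0,0,-1],[0,0,0,0,0,0,-1],[0,0,0,0,0,0,-1],[0,0,0,0,0,0,-1],[0,0,0,0,0,0,-1],[0,0,0,0,0,0,-1]]'
python3 -c "
from h import *
st()"
```

```text
clock: 15.45
eef_pos: [465.3, 110.1, 103.0]
tcp_rot: [-1.587, -0.0, -1.424]
contact_force: [-2.6, -0.7, 2.8]
opening: 0.13
t 15.45 seat dist 10.4 lat 0.4 wirez 88.5 rot [-9.094e+01 -1.000e-02 -8.158e+01] F push -2.6 lat -0.3 z 2.8 tq [0.08 0.29 0.01] op 0.13
```

```bash

python3 -m crank '[[0.6,0,0,0,0,0.15,-1],[0.4,0,0,0,0,0.2,-1],[0.3,0,0,0,0,0.2,-1],[0.2,0,0,0,0,0.2,-1],[0.2,0,0,0,0,0.2,-1],[0.1,0,0,0,0,0.2,-1],[0,0,0,0,0,0,-1],[0,0,0,0,0,0,-1],[0,0,0,0,0,0,-1],[0,0,0,0,0,0,-1]]'
python3 -c "
from h import *
st()"
```

```text
clock: 16.28
eef_pos: [471.5, 111.6, 102.1]
tcp_rot: [-1.563, 0.0, -1.424]
contact_force: [-1.6, 1.3, 1.8]
opening: 0.131
t 16.28 seat dist 4.0 lat 1.0 wirez 87.5 rot [-8.955e+01  2.000e-02 -8.159e+01] F push -1.4 lat 1.5 z 1.8 tq [0.18 0.45 0.11] op 0.131
```

```bash

python3 -m crank '[[-0.2,0,0,0,0,0.15,-1],[-0.2,0,0,0,0,0.15,-1],[0,0,0,0,0,0.15,-1],[0,0,0,0,0,0.15,-1],[0,0,0,0,0,0,-1],[0,0,0,0,0,0,-1],[0,0,0,0,0,0,-1],[0,0,0,0,0,0,-1],[0,0,0,0,0,0,-1],[0,0,0,0,0,0,-1]]'
python3 -c "
from h import *
st()"
```

```text
clock: 17.12
eef_pos: [476.9, 112.4, 102.5]
tcp_rot: [-1.573, 0.0, -1.424]
contact_force: [-1.6, 1.0, 0.2]
opening: 0.129
t 17.12 seat dist -1.4 lat 0.9 wirez 88.0 rot [-9.011e+01  2.000e-02 -8.161e+01] F push -1.4 lat 1.2 z 0.2 tq [0.22 0.16 0.13] op 0.129
```

```bash

python3 -m crank '[[0,0,0,0,0,0.15,-1],[0,0,0,0,0,0.15,-1],[0,0,0,0,0,0.15,-1],[0,0,0,0,0,0.15,-1],[0,0,0,0,0,0,-1],[0,0,0,0,0,0,-1],[0,0,0,0,0,0,-1],[0,0,0,0,0,0,-1],[0,0,0,0,0,0,-1],[0,0,0,0,0,0,-1]]'
python3 -c "
from h import *
st()
import cv2
a=cams.grab_frame('scene');cv2.imwrite('pics/scene8.png',a)
c=(255*(a[255:330,200:300]/255.)**0.5).astype(np.uint8)
cv2.imwrite('pics/m8.png',cv2.resize(c,(800,600),interpolation=cv2.INTER_CUBIC))
"
```

```text
clock: 17.95
eef_pos: [477.6, 112.5, 102.9]
tcp_rot: [-1.585, 0.0, -1.425]
contact_force: [-1.7, 0.3, 2.0]
opening: 0.134
t 17.95 seat dist -2.1 lat 0.9 wirez 88.3 rot [-9.079e+01  1.000e-02 -8.163e+01] F push -1.6 lat 0.5 z 2.0 tq [0.19 0.24 0.02] op 0.134
```

View pics/m8.png

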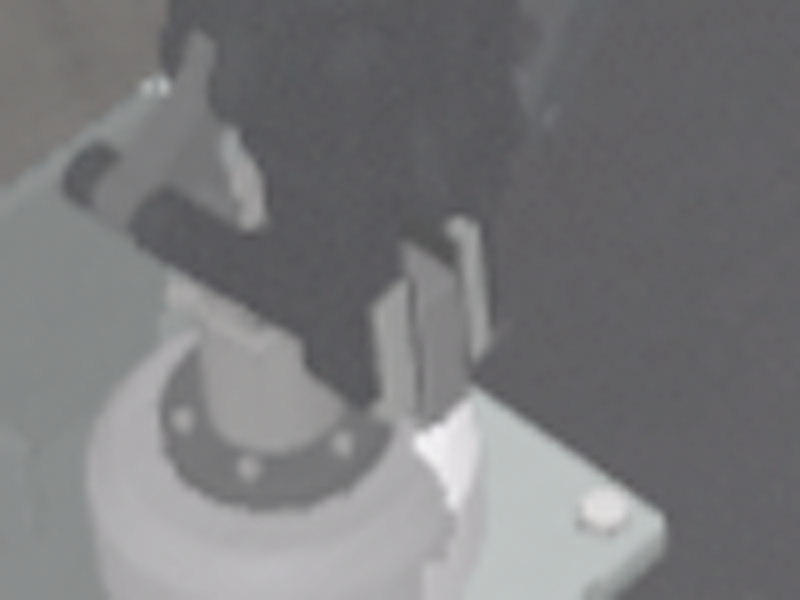

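The wire's near leg now reaches past the spindle, from about (221,291) to (233,298). A commanded 6 mm moved it only 0.7 mm, so it has stopped firmly. I'll level the tool with one more gentle push to confirm.

```bash

python3 -m crank '[[0.5,0,0,0,0,0.15,-1],[0.4,0,0,0,0,0.2,-1],[0.3,0,0,0,0,0.2,-1],[0.2,0,0,0,0,0.2,-1],[0.1,0,0,0,0,0.2,-1],[0,0,0,0,0,0.1,-1],[0,0,0,0,0,0,-1],[0,0,0,0,0,0,-1],[0,0,0,0,0,0,-1],[0,0,0,0,0,0,-1]]'
python3 -c "
from h import *
st()"
```

```text
clock: 18.83
eef_pos: [477.5, 112.5, 102.6]
tcp_rot: [-1.578, -0.0, -1.425]
contact_force: [-1.8, 1.0, 2.6]
opening: 0.126
t 18.83 seat dist -2.1 lat 0.9 wirez 88.1 rot [-9.039e+01 -2.000e-02 -8.165e+01] F push -1.6 lat 1.3 z 2.6 tq [0.18 0.32 0.03] op 0.126
```

```bash

python3 -m crank '[[0.3,0,0,0,0,-0.03,-1],[0,0,0,0,0,0,-1],[0,0,0,0,0,0,-0.4],[0,0,0,0,0,0,-0.4],[0,0,0,0,0,0,0],[0,0,0,0,0,0,0],[0,0,0,0,0,0,0],[0,0,0,0,0,0,0],[0,0,0,0,0,0,0],[0,0,0,0,0,0,0]]' 20
python3 -c "
from h import *
st()"
```

```text
clock: 19.67
eef_pos: [478.9, 112.1, 102.6]
tcp_rot: [-1.569, -0.001, -1.425]
contact_force: [-0.3, 0.4, -0.1]
opening: 0.504
t 19.67 seat dist -3.3 lat 0.4 wirez 88.0 rot [-8.989e+01 -5.000e-02 -8.165e+01] F push -0.3 lat 0.5 z -0.1 tq [ 0.03  0.01 -0.04] op 0.504
```

```bash

python3 -m crank '[[0,0,0,0,-0.5,0,0],[0,0,0,0,-0.8,0,0],[0,0,0,0,-1.0,0,0],[0,0,0,0,-1.2,0,0],[0,0,0,0,-1.5,0,0],[0,0,0,0,-1.5,0,0],[0,0,0,0,-1.5,0,0],[0,0,0,0,-1.5,0,0],[0,0,0,0,-1.5,0,0],[0,0,0,0,-1,0,0]]'
python3 -m crank '[[0,0,0,0,-1,-1,0],[0,0,0,0,-1,-2,0],[0,0,0,0,-1,-2,0],[0,0,0,2,0,-2,0],[0,0,0,3,0,-1,0],[0,0,0,3,0,0,0],[0,0,0,3,0,0,0],[0,0,0,3,0,0,0],[0,0,0,2,0,0,0],[0,0,0,0,0,0,0]]'
python3 -c "
from h import *
st()
import cv2
a=cams.grab_frame('scene');b=cams.grab_frame('top');cv2.imwrite('pics/scene9.png',a);cv2.imwrite('pics/top9.png',b)
c=(255*(a[255:330,200:275]/255.)**0.7).astype(np.uint8);d=(255*(b[195:275,190:270]/255.)**.7).astype(np.uint8)
cv2.imwrite('pics/m9.png',np.hstack([cv2.resize(c,(400,400),interpolation=cv2.INTER_CUBIC),cv2.resize(d,(400,400),interpolation=cv2.INTER_CUBIC)]))
"
```

```text
clock: 20.5
eef_pos: [477.4, 112.0, 234.0]
tcp_rot: [-1.569, -0.001, -1.425]
contact_force: [0.3, 0.3, 0.4]
opening: 0.501
clock: 21.33
eef_pos: [420.2, -62.6, 280.7]
tcp_rot: [-1.548, -0.002, -1.419]
contact_force: [-0.7, 0.4, -0.8]
opening: 0.5
t 21.33 seat dist 80.3 lat -163.9 wirez 266.1 rot [-88.7   -0.13 -81.3 ] F push -0.6 lat 0.5 z -0.8 tq [-0.03 -0.03 -0.01] op 0.5
```

View pics/m9.png

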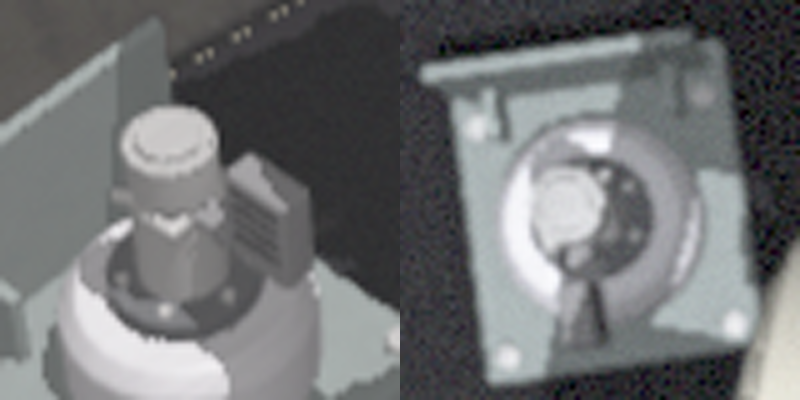

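View pics/scene9.png

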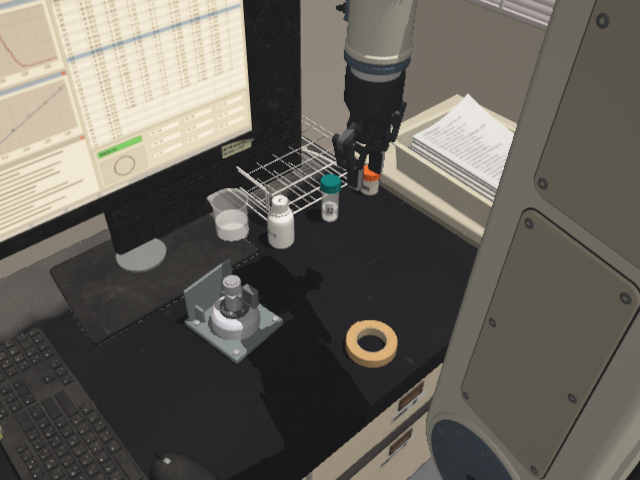

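The clip hangs on the spindle on its own: wire at the groove about (232,296), block about (250,297). The bystanders stand where they were. I'll overlay the expected home pose to check position and tilt.

```bash
python3 - <<'E'
from h import *
import cv2
a=np.radians(8.4)
def ov(n,x0,y0,w,h,f,P,off,fit=None):
    im=cv2.imread(f"pics/{n}9.png")[y0:y0+h,x0:x0+w];im=(255*(im/255.)**.6).astype(np.uint8)
    im=cv2.resize(im,None,fx=f,fy=f,interpolation=cv2.INTER_CUBIC);raw=im.copy()
    q=lambda P:(((proj(n,P)+off-[x0,y0])+.5)*f-.5).astype(int)
    wire=[[13,12.5],[6,9.45],[0,11.25],[-11.25,11.25],[-11.25,-11.25],[0,-11.25],[6,-9.45],[13,-12.5]]
    zc=P[2]
    cv2.polylines(im,[q(pl(P[0],P[1],a,[[x,y,zc+2.25] for x,y in wire]))],False,(0,0,255),1)
    for z in(0,36):cv2.polylines(im,[q(pl(P[0],P[1],a,[[x,y,zc+z] for x,y in((-52,6),(-28,6),(-28,-6),(-52,-6))]))],True,(0,255,255),1)
    th=np.linspace(0,6.3,50);cv2.polylines(im,[q(np.c_[P[0]+14*np.cos(th),P[1]+14*np.sin(th),0*th+110])],True,(255,0,0),1)
    return np.hstack([raw,im])
P=[516.4,117.8,85.7]
cv2.imwrite("pics/o1.png",ov("scene",212,265,60,70,6.6,P,[0.6,0.4]))
cv2.imwrite("pics/o2.png",ov("top",195,205,55,70,7,P,[-.7,-.7]))
E
```

```text
(no output)
```

View pics/o1.png

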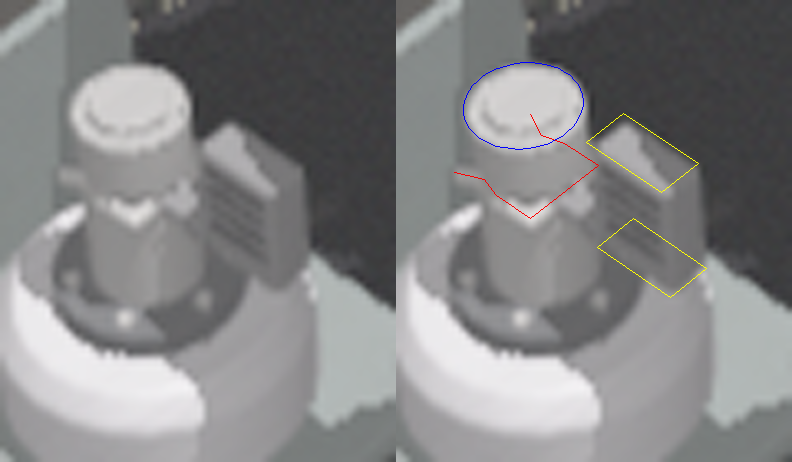

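View pics/o2.png

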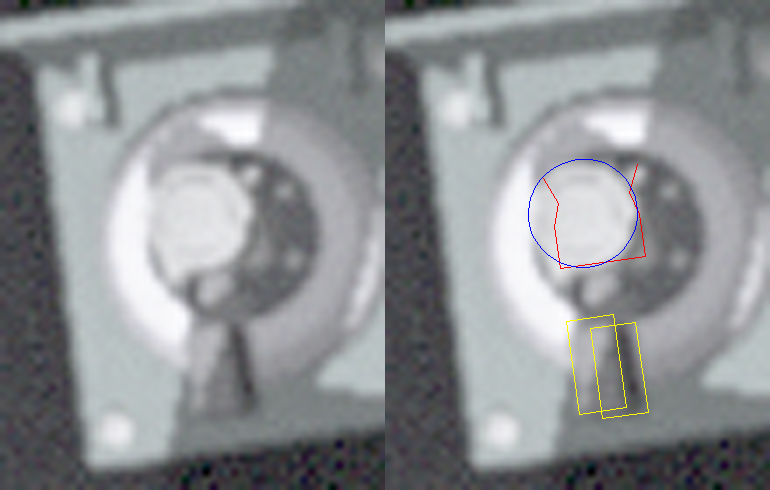

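The overlay agrees to about 1 px in both views: near tip at scene (221,291), block upright, and all of it level with the groove. I'll hand in now.

```bash
python3 - <<'E'
from rig import r,order
s=r.sense();print(s["clock"],abs(s["qvel"]).max(),s["contact_force"])
print(order.sign_off())
E
```

```text
21.4333 0.03491172088832426 [-0.0176848   0.94527943  0.40817513]
the job is handed in; nothing more can be done
None
```

The clip is in the spindle's groove, pushed in until it stopped firmly, and let go. I handed the job in at 21.4 s; no verdict was reported.

- **What I did:** I pinched the clip by its block, lifted it well clear of the worktop, and fed it in level at a wire height of about 88 mm. The first try went into the groove without striking the plain part of the spindle.
- **Feel:** The legs met the core about 11 mm from my estimated axis (12 mm expected), then passed over it. The clip stopped about 13 mm further in, and a second gentle push moved it no further. Measured contact forces at the end of each step were about 3 N per axis at most; I took no readings during the push itself.
- **Last checks:** After I let go, both cameras showed the clip alone on the spindle, its pose matching the expected home position to about 1 px (1–2 mm). The block looked upright, with at most a slight sag. The bystanders looked unmoved, though I only judged that by eye. The arm was clear, with wrist force readings down to noise (about 1 N).
- **Disagreements:**
  - The two cameras differed by 1–2 mm.
  - The clip stopped about 2 mm beyond my camera-based axis, which I put down to calibration.
  - The final check therefore cannot by itself prove the 2 mm tolerance. That rests on the firm stop and the travel felt.

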